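# Put the spool away in the lever-lid spool bin

### The job

Put the empty wooden spool away in the spool bin: lay it across the loading chute so that it rolls down and rests against the closed lid, and let go of it. Then reach in under the clear front ledge, press the red lever down without forcing it and hold the lid raised until the spool has rolled into the box; finally ease the lever back up slowly so that the lid comes down fully shut without slamming. Leave the pin tin, the button bowl and the thimble where they are.

Things in the scene. Friction and masses are not known exactly. Their poses are not given: they have to be found in the camera images.
- bin: Fixed pale wooden spool bin; origin at the centre of its underside, z up. Box 138 (x) by 140 (y), rim 131 high, inner floor at z = 60 mm, walls 8 thick. Lever and ledge on its -x side (towards the robot), lid hinge along the -y rim, loading chute on its +y side, rising away from the box. The spool goes in the chute with its axis along the bin's x axis.
- chute_mid (a point): Midway between the chute's two rails (28 wide, 70 clear gap), on their top plane, 90 mm up the slope from the box rim. The rails are 180 long and rise 14 degrees (0.25 rad) towards the bin's +y; 21 high fences 122 apart and an upper stop. A spool here has its centre 26 mm along the slope's normal; set free it rolls down and stops at the shut lid, centre at y = 96, z = 164 mm in the bin frame.
- lever_pad (a point): Middle of the top face of the red lever pad (42 in x, 70 in y), 88 mm from the pivot; at rest at x = -113, y = 0, z = 50 mm in the bin frame: 75 mm below the ledge and 22 mm inside its edge. Moves with the lever.
- lever (a joint): Lever angle in rad: 0 at rest, hard stop at 0.40 fully down (pad middle then 34 mm lower). Sprung: pushing takes about 6 to 12 N, rising towards the stop; over 25 N would damage it. Lid angle = 2.75 x lever angle.
- lid (a joint): Lid angle in rad: 0 shut, 1.1 fully raised. The spool rolls in under it beyond about 0.7; hold it above 0.8. If the lever is let go suddenly, lid and lever spring back and slam; closing at over 3 rad/s is a slam (pad rising at under 0.05 m/s is safe).
- lid_edge (a point): Middle of the lid's free edge: a 138 long, 46 high upright board at the foot of the chute against which the spool rests. Moves with the lid.
- spool_center (a point): Centre of the loose empty spool: 110 long along its own x axis, pale barrel 36 in diameter and 90 long between two blue flanges 52 in diameter and 10 thick; 110 g (varies by a third). It lies with its axis level; it can roll, so only its x axis has meaning.
- cradle: Fixed low wooden cradle, 130 by 84, 8 high, with four 10 mm stops beside the flanges, in which the spool lies along the cradle's x axis (spool centre 34 mm above the table). It stands left or right of the bin.
- pin_tin: Loose round steel pin tin, 76 in diameter, 45 high, origin under its centre. Bystander.
- button_bowl: Loose blue ceramic bowl, 110 in diameter, 50 high, origin under its centre. Bystander.
- thimble: Loose yellow plastic thimble, 20 in diameter, 26 high, origin under its centre. Bystander.
- ledge_edge (a point): Middle of the front edge of the clear acrylic ledge's underside. The ledge, 110 wide (y), juts 66 mm from the box's front wall to here (x = -135, z = 125 mm in the bin frame), is 6 thick, and roofs over the lever, so that a tool coming straight down cannot get at it.
Things that resemble listed ones, but are neither listed nor needed, are in the scene too. What is meant by the part that bears spool_center is not purple, and is the smaller of those in its own colour.

How it is judged:
By the outcome, as a careful person would: the job done as asked, in the order asked, and still so for the second after the job is handed in, with the robot touching nothing.
It also fails if it takes over 72 s, if anything falls off the work surface, if the arm or the gripper's body presses on something with over 40 N, if the wrist force passes 120 N, or if a joint passes its speed limit or range.

### The arm

A 6-joint arm with a two-finger parallel gripper is mounted at the origin on the work surface. World frame = base frame: x ahead of the robot, y to its left, z up, the work surface at z = 0. Lengths are in m, angles in rad, forces in N, time in s.
With the tool pointing down it reaches from about 0.3 to 0.775 m from the base axis. Payload 14.6 kg.
Tool frame: the origin (TCP) lies between the finger pads; the fingertips stand 14 mm ahead of it and the grasp point (between the pads) lies 5 mm behind it; z points along the fingers, y is the line along which they close (so a half turn about z gives the same grasp; the last joint's range is limited). The gripper opens to 94 mm and grips with 3 to 60 N. Pads are 16 mm wide; open, the fingers measure 119 mm over their backs; the gripper's body (75 mm by 177 mm) begins 78 mm behind the grasp point.
Start: joints at [-1.312, 0.3, 1.521, -0, 1.321, -0.067], TCP at [0.176, -0.521, 0.219] pointing down, gripper open.
Joint ranges: [-3.03, 3.03], [-0.79, 2.21], [0.23, 2.52], [-1.04, 4.18], [0, 3.07], [-2.55, 2.55]. Speed limits (rad/s): [2.22, 2.22, 2.57, 3.14, 3.14, 3.14].

### API

Orientations are given as a rotation vector (axis times angle).
In Python, from workcell import env gives the robot as it stands.
- The arm moves only by the shell command python3 -m jog 'ROWS' [FORCE]. ROWS is JSON, a list that holds one entry, the list of rows, each a list of 5 numbers: the finger opening in m, from 0 to 0.094, then the shift along the tool's x, y, z in m, then the turn about the tool's z in degrees. A call has 1 to 5 rows; each row shifts and turns the commanded pose from where the row before left it, along the tool's axes as they then stand; what a row does not reach is not made up. A row lasts 1/8 s, in which the tool goes at most 62.5 mm and 10.7 degrees, less where a joint would pass 70% of its speed; a pose out of reach is approached as far as the arm can. A call with a gripper value outside its range is refused whole. The fingers move at their own pace and stop on an object; FORCE is the grip in N (left out, the last holds). Time passes only in rows, so rows that do not move let the fingers close. It gives the time, the measured TCP pose, the force, the opening and the grip force at its end, in the units of the state.
- env.observe(): the state, without advancing time (a new reading comes with each control period).
- env.grab_frame(name): name is "scene" or "top" or "wrist"; returns the picture (400x640x3 uint8, red, green, blue); there is no depth.
- env.camera_params(name): a dict with "vfov" (degrees; the focal length in pixels is half the picture's height over the tangent of half this angle, whatever the lens; pixels are square), "cx", "cy" (the principal point, pixels), "R" (3x3) and "t" (3): a world point X has camera coordinates R X + t. Camera axes: x right, y down, z forward; pixel columns grow to the right and rows downward; lengths in m; the calibration is good to about 2 mm. A picture is of the moment at which its call begins: read the wrist's pose just before it. camera_params takes no time and is no camera call; for the wrist camera it gives the pose at the moment of the call.
- env.finish_job(): hands the job in; it is judged then, once.
The state is a dict: "time": time; "joint_pos": joint angles; "qd": joint speeds; "joint_efforts": joint torques, N m; "tcp_pos": TCP position; "orientation": TCP orientation; "wrist_force": force on the tool from outside, world axes, zero at the start; "ft_torque": the same for the moment, N m; "width": finger opening in m; "gripper_force": force on a finger pad.
Only numpy, scipy, OpenCV 4.12 (cv2) and the standard library are available. Lean on these libraries where they do the work, as an engineer would, in place of code of your own. Each camera call takes 0.05 s, during which the arm holds its last target. There are 200 camera calls.

## Working session

There is one attempt and no reset: what is moved stays moved. The work goes in short steps, Python scripts to look and compute and a shell command to move; the robot and the scene stay as the last step left them, time stands still between calls to the robot, and variables do not carry over. Pictures are saved under pics/ and viewed, at most 10 in all, crops included, and the job is handed in when it is done.

```bash
mkdir -p pics; cat > h.py <<'E'
import numpy as np, cv2
from workcell import env
def cam(n):
    p=env.camera_params(n); f=200/np.tan(np.radians(p['vfov'])/2)
    return f,p['cx'],p['cy'],np.array(p['R']),np.array(p['t'])
def ray(c,u,v):
    f,cx,cy,R,t=c; d=R.T@np.array([(u-cx)/f,(v-cy)/f,1]); return -R.T@t,d
def onz(c,u,v,z):
    o,d=ray(c,u,v); return o+d*(z-o[2])/d[2]
def proj(c,X):
    f,cx,cy,R,t=c; q=R@np.asarray(X)+t; return np.array([cx+f*q[0]/q[2],cy+f*q[1]/q[2]])
def tri(rs):
    A=0;b=0
    for o,d in rs:
        d=d/np.linalg.norm(d);P=np.eye(3)-np.outer(d,d);A=A+P;b=b+P@o
    return np.linalg.solve(A,b)
def save(n,im): cv2.imwrite('pics/'+n,im[:,:,::-1])
E
python3 - <<'E'
from h import *
a=env.grab_frame('scene');b=env.grab_frame('top')
np.save('s.npy',a);np.save('t.npy',b);save('scene.png',a);save('top.png',b)
print(env.observe());print(env.camera_params('scene'));print(env.camera_params('top'))
E
```

```text
{'time': 0.1, 'joint_pos': array([-1.31160965e+00,  3.00390898e-01,  1.52149057e+00, -3.12052292e-05,
        1.32073570e+00, -6.66242902e-02]), 'qd': array([-0.00040162, -0.00256777, -0.0029659 ,  0.00023218,  0.00016585,
       -0.00134253]), 'joint_efforts': array([ 6.73716640e-04, -5.32644188e+01, -3.53284085e+01,  7.09062209e-02,
        2.34991946e-02, -8.36227855e-05]), 'tcp_pos': array([ 0.17596323, -0.52086022,  0.21896861]), 'orientation': array([-3.09899328e+00, -5.09369107e-01,  2.01907804e-04]), 'wrist_force': array([-0.03937843,  0.16770436,  0.06795191]), 'ft_torque': array([-0.03351445, -0.03749257,  0.01482465]), 'gripper_force': 0.0, 'width': 0.0936577648862821}
{'vfov': 57.51645196452941, 'cx': 320.33515063847005, 'cy': 202.6617020505183, 'R': array([[ 0.88425248,  0.46699251,  0.00394302],
       [ 0.40257102, -0.75793613, -0.5132927 ],
       [-0.23671529,  0.45546769, -0.85820455]]), 't': array([-0.42633759, -0.21060892,  1.17743758])}
{'vfov': 53.11765331170723, 'cx': 324.4977399000717, 'cy': 195.04761492452562, 'R': array([[-0.02250132, -0.99971335,  0.00817924],
       [-0.98896432,  0.02105956, -0.14664951],
       [ 0.14643522, -0.01138878, -0.9891547 ]]), 't': array([-0.08963542,  0.5257529 ,  1.03458331])}
```

View pics/scene.png

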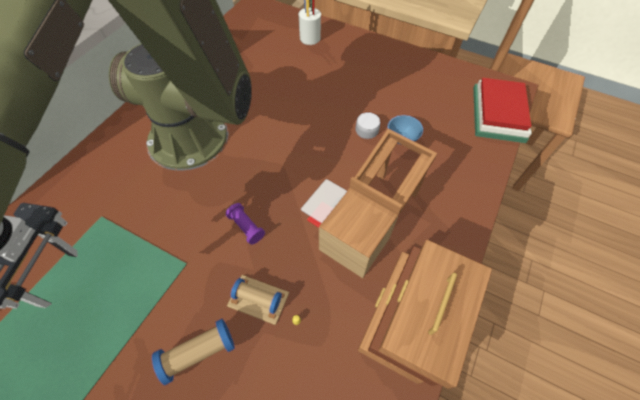

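View pics/top.png

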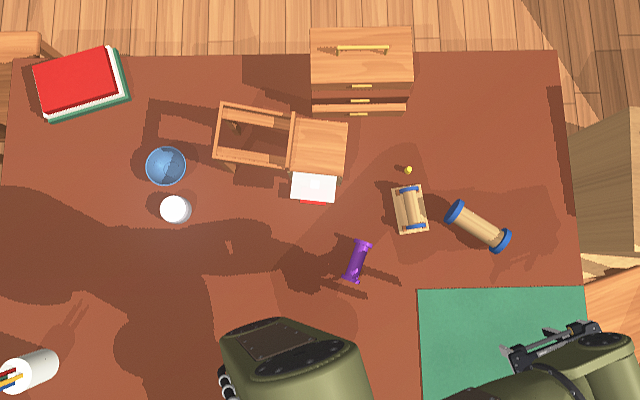

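The pictures show three candidates for the spool. In scene/top pixels they are the cradle spool with blue flanges (257,297)/(410,209), a big blue-flanged spool (195,352)/(478,226), and a purple one (245,223)/(357,261). I choose the cradle spool: it isn't purple and it's the smaller of the blue ones. The bin lid is at top (318,147), the chute extends left to (215,130), and the ledge and lever are at (314,188).

```bash
python3 - <<'E'
from h import *
a=np.load('s.npy');b=np.load('t.npy')
save('topc.png',cv2.resize(b[90:245,200:440],None,fx=3.3,fy=3.3,interpolation=cv2.INTER_CUBIC))
save('scenec.png',cv2.resize(a[125:330,220:440],None,fx=2.8,fy=2.8,interpolation=cv2.INTER_CUBIC))
for n,im in(('s',a),('t',b)):
    h=cv2.cvtColor(im,cv2.COLOR_RGB2HSV)
    m=cv2.inRange(h,(100,120,50),(118,255,255))
    N,L,S,C=cv2.connectedComponentsWithStats(m)
    for i in range(1,N):
        if S[i,4]>25: print(n,S[i],C[i].round(1))
E
```

```text
s [232 279  11  19  66] [235.3 287.9]
s [270 293  11  20 101] [275.  302.1]
s [217 320  17  31 241] [224.7 335. ]
s [153 351  19  33 257] [159.7 368.1]
t [399 187  19   6  52] [408.4 188.8]
t [444 200  20  24 200] [454.  211.6]
t [406 223  20   6  54] [415.5 225.8]
t [489 228  23  26 209] [502.1 241.6]
t [  0 382  15   9  42] [  6.9 385.8]
```

View pics/topc.png

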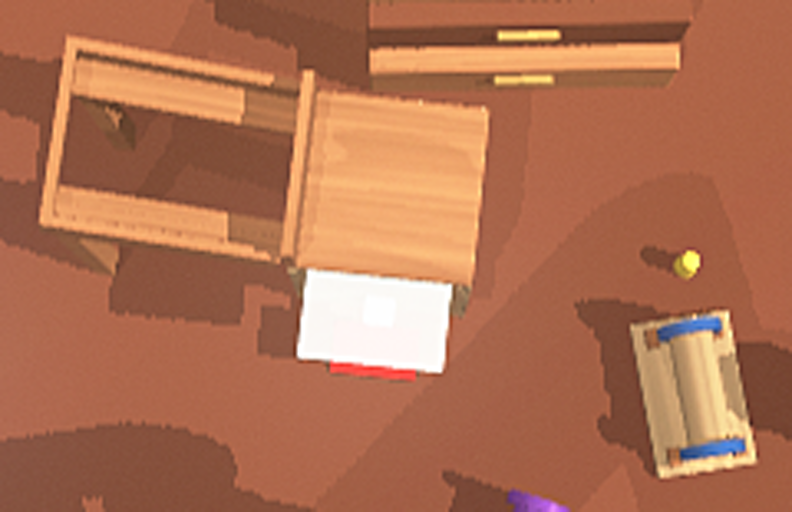

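View pics/scenec.png

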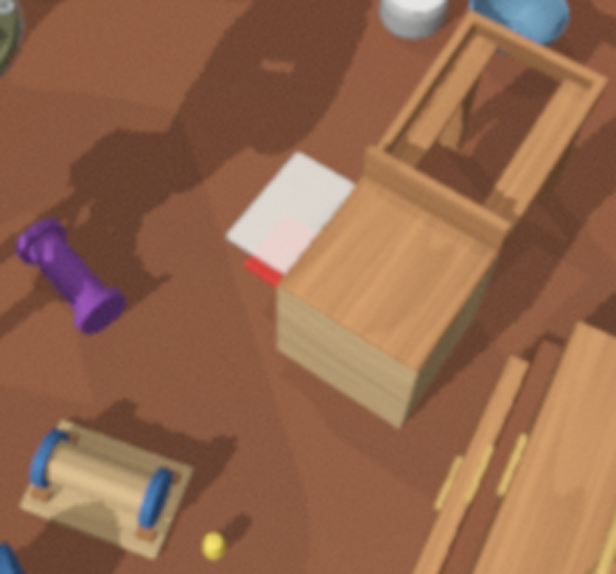

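The crops confirm the choice. The cradle spool's blue flanges are at top (408,189) and (415.5,226), and its barrel is pale. The bin's lid, board, chute and ledge corners are visible in both views, so I can triangulate them.

```bash
python3 - <<'E'
from h import *
T=cam('top');S=cam('scene')
t=lambda u,v:ray(T,200+u/3.3,90+v/3.3)
s=lambda u,v:ray(S,220+u/2.8,125+v/2.8)
pts={'hinge+x':((487,107),(415,368)),'hinge-x':((470,281),(279,285)),'board-x':((288,260),(372,150)),'board+x':((308,70),(503,240)),
'ledge+y':((298,358),(298,152)),'ledge-y':((442,373),(226,235)),'up-x':((40,225),(473,15)),'up+x':((70,37),(605,78))}
P={}
for k,(a,b) in pts.items():
    P[k]=tri([t(*a),s(*b)]); print(k,P[k].round(3), (proj(T,P[k])-[200+a[0]/3.3,90+a[1]/3.3]).round(1))
# yaw from world pts
for a,b,off in(('hinge-x','hinge+x',0),('board-x','board+x',0),('up-x','up+x',0),('ledge-y','ledge+y',-90)):
    d=P[b]-P[a];print(a,np.degrees(np.arctan2(d[1],d[0]))+off,np.linalg.norm(d[:2]))
for z in(.034,):
  f=[onz(T,408.4,188.8,.058),onz(T,415.5,225.8,.058)]
  print('spool top-rim',f,np.mean(f,0))
sp=[tri([ray(T,408.4,188.8),ray(S,275,302.1)]),tri([ray(T,415.5,225.8),ray(S,235.3,287.9)])]
print('spool tri',sp,np.mean(sp,0))
print('tin,thimble',onz(T,175,207,.045),onz(T,408,169,.015),'bowl',onz(T,166,165,.05),'cab',onz(T,320,113,.1))
g=onz(T,408.4,188.8,.05)-onz(T,415.5,225.8,.05);print('spool yaw',np.degrees(np.arctan2(g[1],g[0])),np.linalg.norm(g))
E
```

```text
hinge+x [ 0.691 -0.163  0.136] [0.3 0.4]
hinge-x [ 0.558 -0.146  0.132] [0.3 0.3]
board-x [ 0.573 -0.01   0.167] [-1.  -1.2]
board+x [ 0.713 -0.03   0.158] [0.9 1.2]
ledge+y [ 0.505 -0.015  0.125] [-0.4 -0.5]
ledge-y [ 0.491 -0.123  0.125] [-0.2 -0.2]
up-x [0.596 0.163 0.184] [-0.4 -0.5]
up+x [0.73  0.14  0.195] [-0.1 -0.1]
hinge-x -7.137386321849263 0.1342401711667905
board-x -8.043380601300601 0.14133785251112424
up-x -9.602640082694762 0.1359510452842036
ledge-y -7.640798812809905 0.1087250647864914
spool top-rim [array([ 0.53285398, -0.32329835,  0.058     ]), array([ 0.43465894, -0.33664755,  0.058     ])] [ 0.48375646 -0.32997295  0.058     ]
spool tri [array([ 0.53544087, -0.32975727,  0.034382  ]), array([ 0.43374001, -0.34442271,  0.03600868])] [ 0.48459044 -0.33708999  0.03519534]
tin,thimble [0.49922813 0.29557439 0.045     ] [ 0.59538348 -0.33481678  0.015     ] bowl [0.61238836 0.32140419 0.05      ] cab [ 0.73123476 -0.09356426  0.1       ]
spool yaw 7.7416593209823805 0.09985822950622071
```

```bash
cat >> h.py <<'E'
from scipy.spatial.transform import Rotation as Ro
def go(x,y,z,head=None):
    o=env.observe();R=Ro.from_rotvec(o['orientation']).as_matrix()
    d=R.T@(np.array([x,y,z])-o['tcp_pos']);h=np.degrees(np.arctan2(R[1,0],R[0,0]))
    print('t',o['time'],'tcp',o['tcp_pos'].round(4),'head',h.round(2),'zaxis',R[:,2].round(3),'shift mm',(d*1e3).round(1),'turn',None if head is None else (h-head),'w',o['width'],'F',o['wrist_force'].round(1))
E
python3 - <<'E'
from h import *
T=cam('top')
c=[onz(T,200+u/3.3,90+v/3.3,.008) for u,v in((630,325),(727,310),(757,462),(660,478))]
print(np.round(c,3),np.mean(c,0))
go(.484,-.335,.2,7.7)
E
python3 -m jog '[[[0.094,0.058,-0.013,0.003,0],[0.094,0.058,-0.013,0.003,0],[0.094,0.058,-0.013,0.003,0],[0.094,0.058,-0.013,0.003,0],[0.094,0.058,-0.013,0.003,0]]]'
python3 -m jog '[[[0.094,0.058,-0.013,0.003,0],[0.094,0,0,0,5.5],[0.094,0,0,0,5.5],[0.094,0,0,0,0]]]'
python3 - <<'E'
from h import *
go(.484,-.335,.2,7.7)
a=env.grab_frame('wrist');np.save('w1.npy',a);save('w1.png',a);import json
p=env.camera_params('wrist');np.save('w1p.npy',p,allow_pickle=True);print(-p['R'].T@p['t'])
E
```

```text
[[ 0.543 -0.286  0.008]
 [ 0.554 -0.368  0.008]
 [ 0.426 -0.386  0.008]
 [ 0.414 -0.305  0.008]] [ 0.48410144 -0.33628239  0.008     ]
t 0.1 tcp [ 0.176  -0.5209  0.219 ] head 18.67 zaxis [-0.     0.001 -1.   ] shift mm [351.3 -77.5  19.1] turn 10.968035512204931 w 0.0936577648862821 F [-0.   0.2  0.1]
time: 0.72
tcp_pos: [0.4314, -0.3653, 0.2042]
orientation: [-3.1, -0.509, 0.0]
wrist_force: [0.4, -1.1, -1.0]
width: 0.0938
gripper_force: 0.0
time: 1.23
tcp_pos: [0.4807, -0.3356, 0.2011]
orientation: [-3.134, -0.211, 0.001]
wrist_force: [0.5, -0.3, -0.2]
width: 0.0938
gripper_force: 0.0
t 1.225 tcp [ 0.4807 -0.3356  0.2011] head 7.71 zaxis [-0.  0. -1.] shift mm [ 3.3 -0.2  1.1] turn 0.010029371012701738 w 0.09381801996854412 F [ 0.5 -0.3 -0.2]
[ 0.55547123 -0.32515777  0.36680586]
```

View pics/w1.png

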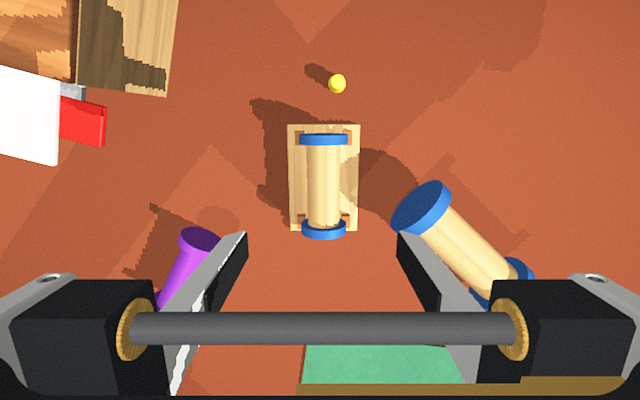

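The wrist view shows the chosen spool (blue flanges at (323,139) and (323,230)) lying in its cradle, nearly aligned with the tool. The big spool is to the right at (418,207).

```bash
python3 - <<'E'
from h import *
a=np.load('w1.npy');W=cam('wrist');T=cam('top')
h=cv2.cvtColor(a,cv2.COLOR_RGB2HSV);m=cv2.inRange(h,(100,120,50),(118,255,255))
N,L,S,C=cv2.connectedComponentsWithStats(m)
for i in range(1,N):
    if S[i,4]>80: print(S[i],C[i].round(1))
# flange top edges: midline col at flange, upper-rim rays at z .06
for u,v in((323.5,139),(323.5,230)):
    print(onz(W,u,v,.055).round(4))
print('axis at z.034',onz(W,323,185,.034))
print('tri',tri([ray(W,323.5,137),ray(T,408.4,188.8)]),tri([ray(W,323.5,226),ray(T,415.5,225.8)]))
print('big',onz(W,400,222,.03),onz(T,446,208,.03))
c=[onz(W,u,v,.008) for u,v in((288,125),(359,125),(358,231),(289,231))];print(np.mean(c,0))
go(.484,-.336,.0,7.7)
E
```

```text
[300 134  47  11 505] [322.9 138.9]
[ 391  180   60   55 2101] [421.4 207.9]
[302 219  44  20 510] [323.4 231. ]
[505 257  30  23 319] [520.9 268.9]
[470 287  20  25 154] [480.2 299.6]
[ 0.5359 -0.3293  0.055 ]
[ 0.4397 -0.3426  0.055 ]
axis at z.034 [ 0.48463426 -0.33590893  0.034     ]
tri [ 0.53671186 -0.32914393  0.03276513] [ 0.43625265 -0.34296101  0.03231711]
big [ 0.45229466 -0.43097025  0.03      ] [ 0.48267929 -0.42848346  0.03      ]
[ 0.48466045 -0.33658622  0.008     ]
t 1.275 tcp [ 0.4807 -0.3357  0.2012] head 7.78 zaxis [-0.  0. -1.] shift mm [  3.3   0.8 201.2] turn 0.08354347292745246 w 0.09403133833652094 F [0.  0.1 0.6]
```

```bash

python3 -m jog '[[[0.07,0.004,0.001,0.04,0],[0.07,0,0,0.04,0],[0.07,0,0,0.04,0],[0.07,0,0,0.035,0],[0.07,0,0,0.016,0]]]'
python3 -m jog '[[[0.07,0,0,0,0],[0.02,0,0,0,0],[0.02,0,0,0,0],[0.02,0,0,0,0],[0.02,0,0,0,0]]]' 20
python3 -m jog '[[[0.02,0,0,0,0],[0.02,0,0,-0.02,0],[0.02,0,0,-0.05,0],[0.02,0,0,-0.06,0],[0.02,0,0,-0.06,0]]]' 20
python3 -m jog '[[[0.02,0,0,-0.03,0],[0.02,0,0,0,8],[0.02,0,0,0,8],[0.02,0,0,0,0]]]' 20
python3 - <<'E'
from h import *
c,s=np.cos(np.radians(8)),np.sin(np.radians(8))
O=np.array([.633,-.0865]);q=O+.151*np.array([s,c]);print(q)
go(q[0],q[1],.1785-.005,-8)
E
```

```text
time: 1.9
tcp_pos: [0.4841, -0.3359, 0.0287]
orientation: [-3.133, -0.212, 0.003]
wrist_force: [0.3, -0.7, 0.0]
width: 0.0703
gripper_force: 0.0
time: 2.52
tcp_pos: [0.485, -0.3363, 0.0308]
orientation: [3.134, 0.21, 0.001]
wrist_force: [0.2, -0.1, 2.4]
width: 0.0355
gripper_force: 20.0
time: 3.15
tcp_pos: [0.4845, -0.336, 0.2236]
orientation: [3.134, 0.21, 0.001]
wrist_force: [0.4, -0.2, -1.6]
width: 0.0353
gripper_force: 20.0
time: 3.65
tcp_pos: [0.4847, -0.3361, 0.2514]
orientation: [3.133, -0.227, 0.001]
wrist_force: [-0.0, 1.4, -0.9]
width: 0.0356
gripper_force: 20.0
[0.65401514 0.06303048]
t 3.65 tcp [ 0.4847 -0.3361  0.2514] head -8.28 zaxis [ 0.001 -0.    -1.   ] shift mm [ 110.  -419.4   77.9] turn -0.28308800798246736 w 0.03558131579725618 F [-0.   1.4 -0.9]
```

```bash

python3 -m jog '[[[0.02,0.016,-0.06,0,0],[0.02,0.016,-0.06,0,0],[0.02,0.016,-0.06,0,0],[0.02,0.016,-0.06,0,0],[0.02,0.016,-0.06,0,0]]]' 20
python3 -m jog '[[[0.02,0.016,-0.06,0,0],[0.02,0.014,-0.055,0,0],[0.02,0,0,0,0],[0.02,0,0,0,0]]]' 20
python3 - <<'E'
from h import *
go(.654,.063,.1735,-8)
a=env.grab_frame('wrist');np.save('w2.npy',a);save('w2.png',a);np.save('w2p.npy',np.array(cam('wrist'),dtype=object))
E
```

```text
time: 4.28
tcp_pos: [0.6079, -0.049, 0.2512]
orientation: [3.134, -0.222, 0.001]
wrist_force: [0.6, -1.5, -1.1]
width: 0.0354
gripper_force: 20.0
time: 4.78
tcp_pos: [0.6536, 0.058, 0.2506]
orientation: [3.133, -0.225, -0.0]
wrist_force: [-0.4, 0.2, -0.9]
width: 0.0357
gripper_force: 20.0
t 4.775 tcp [0.6536 0.058  0.2506] head -8.21 zaxis [-0. -0. -1.] shift mm [-0.3 -5.  77.1] turn -0.2070194164366903 w 0.03571498278706346 F [-0.4  0.2 -0.9]
```

View pics/w2.png

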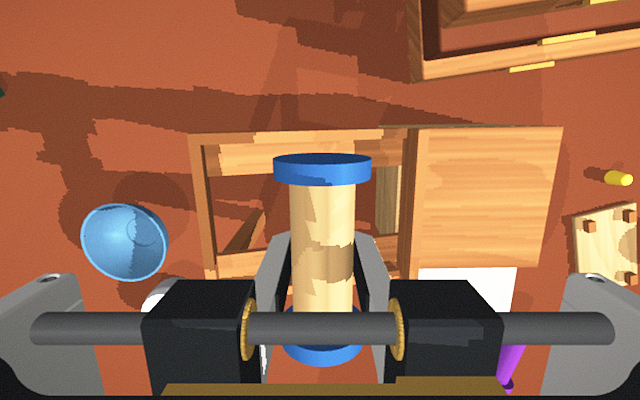

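The held spool is centred over the chute, with its far flange at (322,168). The bin's +x edge runs from (189,135) to (562,127), so I compare that with the prediction.

```bash
python3 - <<'E'
from h import *
W=tuple(np.load('w2p.npy',allow_pickle=True));S=cam('scene');T=cam('top')
t=lambda u,v:ray(T,200+u/3.3,90+v/3.3)
s=lambda u,v:ray(S,220+u/2.8,125+v/2.8)
for k,w,a,b in(('hinge+x',(562,127),(487,107),(415,368)),('up+x',(189,135),(70,37),(605,78)),('board+x',(418,126),(308,70),(503,240))):
    P=tri([ray(W,*w),t(*a),s(*b)]);P2=tri([ray(W,*w),t(*a)]);print(k,P.round(4),P2.round(4))
P=onz(W,522,267,.131);print('hinge -x',P)
E
```

```text
hinge+x [ 0.6907 -0.1631  0.1375] [ 0.6907 -0.1616  0.14  ]
up+x [0.7306 0.1407 0.195 ] [0.7304 0.1405 0.1957]
board+x [ 0.7121 -0.0303  0.1592] [ 0.7119 -0.0281  0.168 ]
hinge -x [ 0.55240768 -0.13612924  0.131     ]
```

```bash

python3 -m jog '[[[0.02,-0.002,-0.005,0.025,-0.6],[0.02,0,0,0.025,0],[0.02,0,0,0.015,0],[0.02,0,0,0.006,0],[0.02,0,0,0.002,0]]]' 20
python3 -m jog '[[[0.02,0,0,0.001,0],[0.02,0,0,0.001,0],[0.02,0,0,0,0]]]' 20
python3 - <<'E'
from h import *
go(.6514,.0637,.1735,-7.6)
E
```

```text
time: 5.45
tcp_pos: [0.6528, 0.0633, 0.178]
orientation: [-3.134, 0.212, -0.001]
wrist_force: [-0.5, 0.1, -1.5]
width: 0.035
gripper_force: 20.0
time: 5.82
tcp_pos: [0.6526, 0.0637, 0.1756]
orientation: [-3.134, 0.212, -0.0]
wrist_force: [0.1, -0.0, -1.3]
width: 0.0355
gripper_force: 20.0
t 5.825 tcp [0.6526 0.0637 0.1756] head -7.73 zaxis [ 0.  0. -1.] shift mm [-1.2  0.2  2.1] turn -0.12732632440127656 w 0.03546247258904742 F [ 0.1 -0.  -1.3]
```

```bash

python3 -m jog '[[[0.02,-0.001,0,0.001,0],[0.02,0,0,0.001,0],[0.02,0,0,0,0]]]' 20
python3 -m jog '[[[0.094,0,0,0,0],[0.094,0,0,0,0],[0.094,0,0,-0.01,0],[0.094,0,0,-0.03,0],[0.094,0,0,-0.05,0]]]' 20
python3 -m jog '[[[0.094,0,0,-0.05,0],[0.094,0,0,0,0],[0.094,0,0,0,0],[0.094,0,0,0,0],[0.094,0,0,0,0]]]'
python3 - <<'E'
from h import *
go(.6514,.0637,.1735,-7.6)
a=env.grab_frame('top');b=env.grab_frame('scene');np.save('t2.npy',a)
save('rel.png',np.hstack([cv2.resize(a[80:230,190:370],(480,400)),cv2.resize(b[110:290,280:440],(320,400))]))
E
```

```text
time: 6.2
tcp_pos: [0.6522, 0.0637, 0.1751]
orientation: [-3.134, 0.212, -0.004]
wrist_force: [0.2, -0.4, 8.2]
width: 0.0354
gripper_force: 20.0
time: 6.82
tcp_pos: [0.651, 0.0638, 0.2637]
orientation: [3.134, -0.212, -0.004]
wrist_force: [0.0, -0.3, -0.0]
width: 0.0818
gripper_force: 0.0
time: 7.45
tcp_pos: [0.6515, 0.0638, 0.3125]
orientation: [3.134, -0.212, -0.002]
wrist_force: [-0.5, -0.4, -0.5]
width: 0.0937
gripper_force: 0.0
t 7.45 tcp [0.6515 0.0638 0.3125] head -7.73 zaxis [-0.002 -0.    -1.   ] shift mm [2.00e-01 1.00e-01 1.39e+02] turn -0.1285929956729328 w 0.09365928210666709 F [-0.5 -0.4 -0.5]
```

View pics/rel.png

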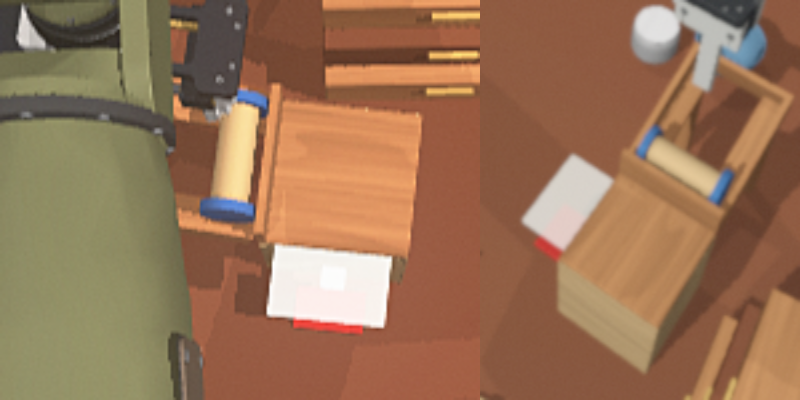

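The spool rests against the shut lid. The rows only turn the tool about its own z, so I'll test whether a pose past the reach limit tilts the tool. I'm doing that up high, in free air.

```bash

python3 -m jog '[[[0.03,0,0.03,-0.04,0],[0.0,0,0.03,-0.04,0],[0.0,0.06,0.0,0,0],[0.0,0.06,0.0,0,0],[0.0,0.06,0,0,0]]]'
python3 - <<'E'
from h import *
go(.6514,.0637,.1735,-7.6);print(env.observe()['joint_pos'].round(3))
E
python3 -m jog '[[[0.0,0.06,0,0,0],[0.0,0.06,0.0,0,0],[0.0,0.06,0,0,0]]]'
python3 - <<'E'
from h import *
go(.6514,.0637,.1735,-7.6);print(env.observe()['joint_pos'].round(3))
E
```

```text
time: 8.18
tcp_pos: [0.7594, -0.0141, 0.3822]
orientation: [-3.133, 0.212, -0.027]
wrist_force: [51.6, -2.9, 56.0]
width: 0.0473
gripper_force: 0.0
t 8.175 tcp [ 0.7594 -0.0141  0.3822] head -7.73 zaxis [ 0.017 -0.    -1.   ] shift mm [-121.1  -62.1  206.8] turn -0.1310100636868068 w 0.04733996507343669 F [51.6 -2.9 56. ]
[-6.700e-02  8.980e-01  2.340e-01  1.000e-03  1.992e+00  1.639e+00]
time: 8.55
tcp_pos: [0.8112, -0.0341, 0.3275]
orientation: [-3.126, 0.211, -0.175]
wrist_force: [-0.7, 0.7, 0.4]
width: 0.0172
gripper_force: 0.0
t 8.55 tcp [ 0.8112 -0.0341  0.3275] head -7.78 zaxis [ 0.111 -0.004 -0.994] shift mm [-187.5  -73.7  134.9] turn -0.17532588474285493 w 0.017213362981924288 F [-0.7  0.7  0.4]
[-0.089  0.97   0.236  0.007  1.825  1.619]
```

Tilt does come past the reach limit, about 6° so far. I'll continue gently.

```bash

python3 -m jog '[[[0.0,0.03,0,-0.01,0],[0.0,0.03,0,-0.01,0],[0.0,0.03,0,-0.01,0],[0.0,0.03,0,-0.01,0],[0.0,0.03,0,-0.01,0]]]'
python3 - <<'E'
from h import *
go(.6514,.0637,.1735,-7.6);print(env.observe()['joint_pos'].round(3))
E
python3 -m jog '[[[0.0,0.02,0,-0.04,0],[0.0,0.02,0,-0.04,0],[0.0,0.02,0,-0.04,0],[0.0,0.02,0,-0.04,0]]]'
python3 - <<'E'
from h import *
go(.6514,.0637,.1735,-7.6);print(env.observe()['joint_pos'].round(3))
E
```

```text
time: 9.18
tcp_pos: [0.8285, -0.0475, 0.3432]
orientation: [-3.113, 0.211, -0.319]
wrist_force: [-0.4, -0.7, -0.2]
width: 0.0008
gripper_force: 0.0
t 9.175 tcp [ 0.8285 -0.0475  0.3432] head -7.86 zaxis [ 0.203 -0.008 -0.979] shift mm [-220.9  -83.5  129.4] turn -0.25599415090305744 w 0.0007737496271548489 F [-0.4 -0.7 -0.2]
[-0.105  0.955  0.236  0.013  1.747  1.604]
time: 9.68
tcp_pos: [0.7789, -0.0508, 0.4631]
orientation: [-3.099, 0.21, -0.43]
wrist_force: [-0.6, -0.8, 0.1]
width: 0.0005
gripper_force: 0.0
t 9.675 tcp [ 0.7789 -0.0508  0.4631] head -7.94 zaxis [ 0.271 -0.013 -0.962] shift mm [-215.1  -89.7  242.7] turn -0.3427755258009455 w 0.0004936985750152113 F [-0.6 -0.8  0.1]
[-0.119  0.8    0.235  0.02   1.832  1.595]
```

```bash

python3 -m jog '[[[0.0,0.058,0,0.015,0],[0.0,0.058,0,0.018,0],[0.0,0.058,0,0.02,0],[0.0,0.057,0,0.022,0],[0.0,0.057,0,0.022,0]]]'
python3 - <<'E'
from h import *
go(.6514,.0637,.1735,-7.6);print(env.observe()['joint_pos'].round(3))
E
python3 -m jog '[[[0.0,0.055,0,0.025,0],[0.0,0.055,0,0.025,0],[0.0,0.055,0,0.025,0],[0.0,0.055,0,0.025,0],[0.0,0.055,0,0.025,0]]]'
python3 - <<'E'
from h import *
go(.6514,.0637,.1735,-7.6);print(env.observe()['joint_pos'].round(3))
E
```

```text
time: 10.3
tcp_pos: [0.8846, -0.0748, 0.3552]
orientation: [-3.058, 0.208, -0.67]
wrist_force: [0.1, -0.8, -0.3]
width: 0.0009
gripper_force: 0.0
t 10.3 tcp [ 0.8846 -0.0748  0.3552] head -8.24 zaxis [ 0.417 -0.024 -0.909] shift mm [-303.6 -101.4   64.6] turn -0.6422173376786198 w 0.0008839814447732539 F [ 0.1 -0.8 -0.3]
[-0.135  0.962  0.236  0.032  1.514  1.577]
time: 10.92
tcp_pos: [0.9565, -0.092, 0.2886]
orientation: [-2.994, 0.206, -0.927]
wrist_force: [-0.3, -0.3, -0.8]
width: 0.0004
gripper_force: 0.0
t 10.925 tcp [ 0.9565 -0.092   0.2886] head -8.7 zaxis [ 0.563 -0.039 -0.826] shift mm [-333.5 -111.8  -82.6] turn -1.0998182048011476 w 0.0004153014613326577 F [-0.3 -0.3 -0.8]
[-0.146  1.073  0.236  0.046  1.236  1.561]
```

```bash

python3 -m jog '[[[0.0,0.055,0,0.025,0],[0.0,0.055,0,0.025,0],[0.0,0.055,0,0.025,0],[0.0,0.055,0,0.025,0]]]'
python3 - <<'E'
from h import *
go(.50,-.069,.30,-7.6);print(env.observe()['joint_pos'].round(3))
E
```

```text
time: 11.42
tcp_pos: [0.9926, -0.1024, 0.2799]
orientation: [2.921, -0.203, 1.126]
wrist_force: [-0.5, -1.1, -0.4]
width: 0.0009
gripper_force: 0.0
t 11.425 tcp [ 0.9926 -0.1024  0.2799] head -9.21 zaxis [ 0.668 -0.051 -0.742] shift mm [-352.    26.3 -345.7] turn -1.6144318648028566 w 0.0008692387264181748 F [-0.5 -1.1 -0.4]
[-0.153  1.109  0.236  0.059  1.064  1.548]
```

```bash

python3 -m jog '[[[0.0,0.055,0,0.025,0],[0.0,0.055,0,0.025,0],[0,-0.04,0,-0.045,0],[0,-0.04,0,-0.045,0],[0,-0.04,0,-0.045,0]]]'
python3 -m jog '[[[0,-0.04,0,-0.045,0],[0,-0.04,0,-0.045,0],[0,-0.042,0,-0.042,0],[0,-0.042,0,-0.042,0],[0,-0.042,0,-0.042,0]]]'
python3 - <<'E'
from h import *
go(.42,-.056,.25,-7.6);print(env.observe()['joint_pos'].round(3),Ro.from_rotvec(env.observe()['orientation']).as_matrix().round(3))
E
```

```text
time: 12.05
tcp_pos: [0.9011, -0.0945, 0.2981]
orientation: [2.881, -0.2, 1.221]
wrist_force: [1.6, 0.1, 1.1]
width: 0.0005
gripper_force: 0.0
time: 12.68
tcp_pos: [0.608, -0.0592, 0.302]
orientation: [2.88, -0.2, 1.222]
wrist_force: [0.5, 0.7, 1.3]
width: 0.001
gripper_force: 0.0
t 12.675 tcp [ 0.608  -0.0592  0.302 ] head -9.46 zaxis [ 0.716 -0.056 -0.696] shift mm [-167.    21.6  -98.5] turn -1.8612727849039725 w 0.0009726121159174525 F [0.5 0.7 1.3]
[-0.191  0.017  1.838  0.173  0.495  1.4  ] [[ 0.688 -0.12   0.716]
 [-0.115 -0.992 -0.056]
 [ 0.717 -0.044 -0.696]]
```

```bash

python3 -m jog '[[[0,-0.044,0.005,-0.04,0],[0,-0.044,0.005,-0.035,0],[0,-0.04,0.005,-0.02,0],[0,-0.04,0.005,-0.005,0],[0,0,0,0,0]]]'
python3 - <<'E'
from h import *
go(.42,-.056,.25,-7.6);print(env.observe()['joint_pos'].round(3))
W=cam('wrist');print('pad',proj(W,[.5195,-.071,.05]),'ledge',proj(W,[.4977,-.0684,.125]))
a=env.grab_frame('wrist');np.save('w3.npy',a)
h=cv2.cvtColor(a,cv2.COLOR_RGB2HSV);m=cv2.inRange(h,(0,190,120),(5,255,255))|cv2.inRange(h,(175,190,120),(180,255,255));print(cv2.boundingRect(m),m.sum()/255)
save('w3.png',a)
E
```

```text
time: 13.3
tcp_pos: [0.4188, -0.0545, 0.2496]
orientation: [2.881, -0.201, 1.22]
wrist_force: [1.0, -0.8, 1.7]
width: 0.0004
gripper_force: 0.0
t 13.3 tcp [ 0.4188 -0.0545  0.2496] head -9.51 zaxis [ 0.715 -0.056 -0.697] shift mm [1.3 1.3 0.6] turn -1.9132087270577571 w 0.00038708737020410976 F [ 1.  -0.8  1.7]
[-0.323 -0.429  2.317  0.371  0.498  1.13 ]
pad [331.72352228 234.09835385] ledge [330.98536791 223.82062741]
(0, 71, 360, 179) 1770.0
```

View pics/w3.png

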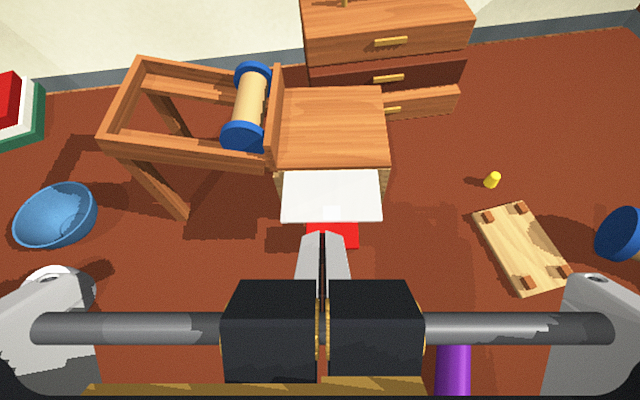

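The tilted gripper is in front of the bin. The red pad shows beneath the ledge at (305–358, 222–247), centred at column 331 as predicted. The spool still rests at the lid.

```bash

python3 - <<'E'
from h import *
go(.458,-.0634,.076)
E
python3 -m jog '[[[0,-0.024,0,0.036,0],[0,-0.024,0,0.036,0],[0,-0.024,0,0.036,0],[0,-0.024,0,0.036,0],[0,0,0,0,0]]]'
python3 - <<'E'
from h import *
go(.458,-.0634,.076);print(env.observe()['joint_pos'].round(3))
E
```

```text
t 13.35 tcp [ 0.4201 -0.0548  0.2509] head -9.5 zaxis [ 0.716 -0.056 -0.696] shift mm [-98.3  11.6 149.4] turn None w 0.00026086044361721834 F [0.1 0.4 1.1]
time: 13.98
tcp_pos: [0.4501, -0.0447, 0.14]
orientation: [-2.859, 0.176, -1.232]
wrist_force: [-0.8, -0.4, 0.1]
width: 0.0005
gripper_force: 0.0
t 13.975 tcp [ 0.4501 -0.0447  0.14  ] head -9.4 zaxis [ 0.726 -0.023 -0.688] shift mm [-38.8  22.1  50.2] turn None w 0.0005008026523285617 F [-0.8 -0.4  0.1]
[-0.283 -0.105  2.398  1.296  0.188  0.196]
```

```bash

python3 -m jog '[[[0,-0.004,0.002,0.006,0],[0,-0.004,0.002,0.006,0],[0,-0.004,0.002,0.006,0],[0,-0.004,0.002,0.006,0],[0,-0.004,0.002,0.006,0]]]'
python3 - <<'E'
from h import *
go(.458,-.0634,.076);print(env.observe()['joint_pos'].round(3))
E
python3 -m jog '[[[0,-0.004,0.002,0.005,0],[0,-0.004,0.002,0.005,0],[0,-0.004,0.002,0.005,0],[0,0,0,0,0]]]'
python3 - <<'E'
from h import *
go(.458,-.0634,.076);print(env.observe()['joint_pos'].round(3))
E
```

```text
time: 14.6
tcp_pos: [0.4575, -0.0531, 0.1054]
orientation: [-2.858, 0.175, -1.235]
wrist_force: [-0.1, -0.2, 0.4]
width: 0.0004
gripper_force: 0.0
t 14.6 tcp [ 0.4575 -0.0531  0.1054] head -9.36 zaxis [ 0.727 -0.023 -0.686] shift mm [-19.8  12.1  20.8] turn None w 0.000368348027872545 F [-0.1 -0.2  0.4]
[-0.306  0.021  2.403  1.939  0.213 -0.476]
time: 15.1
tcp_pos: [0.4593, -0.0579, 0.0856]
orientation: [-2.858, 0.175, -1.233]
wrist_force: [0.3, 0.8, 0.1]
width: 0.0009
gripper_force: 0.0
t 15.1 tcp [ 0.4593 -0.0579  0.0856] head -9.39 zaxis [ 0.726 -0.023 -0.687] shift mm [-7.2  6.2  5.8] turn None w 0.0008838082379889204 F [0.3 0.8 0.1]
[-0.321  0.091  2.404  2.172  0.254 -0.727]
```

```bash

python3 -m jog '[[[0,-0.004,0.003,0.003,0],[0,-0.003,0.003,0.003,0],[0,0,0,0,0]]]'
python3 - <<'E'
from h import *
go(.5065,-.0703,.0756)
E
```

```text
time: 15.48
tcp_pos: [0.4578, -0.0634, 0.0756]
orientation: [-2.859, 0.176, -1.233]
wrist_force: [-0.6, 0.6, 0.2]
width: 0.0003
gripper_force: 0.0
t 15.475 tcp [ 0.4578 -0.0634  0.0756] head -9.41 zaxis [ 0.726 -0.024 -0.687] shift mm [34.   2.2 35.5] turn None w 0.00031633860425781684 F [-0.6  0.6  0.2]
```

Now in under the ledge in small rows, then down until contact.

```bash

python3 -m jog '[[[0,0.008,0.001,0.009,0],[0,0.008,0.001,0.009,0],[0,0.009,0,0.009,0],[0,0.009,0,0.0085,0],[0,0,0,0,0]]]'
python3 - <<'E'
from h import *
go(.5065,-.0703,.03);print(env.observe()['joint_pos'].round(3))
a=env.grab_frame('scene');b=env.grab_frame('top')
save('in.png',np.hstack([cv2.resize(a[130:290,270:430],(400,400)),cv2.resize(b[90:250,240:400],(400,400))]))
E
```

```text
time: 16.1
tcp_pos: [0.5071, -0.07, 0.0756]
orientation: [-2.859, 0.176, -1.233]
wrist_force: [0.7, 0.2, -0.6]
width: 0.0004
gripper_force: 0.0
t 16.1 tcp [ 0.5071 -0.07    0.0756] head -9.37 zaxis [ 0.726 -0.024 -0.687] shift mm [-33.4   3.4  30.9] turn None w 0.00041659675373189274 F [ 0.7  0.2 -0.6]
[-0.309  0.216  2.287  2.224  0.252 -0.771]
```

View pics/in.png

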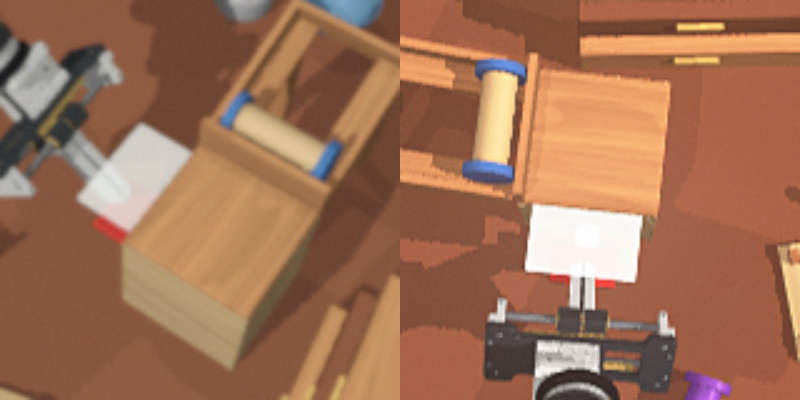

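The fingers pass under the clear ledge over the red pad, and the spool still waits at the lid. I press down in small steps and watch the force.

```bash

python3 -m jog '[[[0,-0.0022,0,0.002,0],[0,-0.0022,0,0.002,0],[0,-0.0022,0,0.002,0],[0,0,0,0,0]]]'
python3 -m jog '[[[0,-0.0015,0,0.0014,0],[0,-0.0015,0,0.0014,0],[0,-0.0015,0,0.0014,0],[0,0,0,0,0]]]'
```

```text
time: 16.7
tcp_pos: [0.5061, -0.0694, 0.0664]
orientation: [-2.859, 0.177, -1.233]
wrist_force: [-0.9, -0.3, 0.6]
width: 0.0005
gripper_force: 0.2
time: 17.2
tcp_pos: [0.5062, -0.0692, 0.0606]
orientation: [-2.859, 0.177, -1.234]
wrist_force: [-4.6, -0.7, 5.6]
width: 0.0004
gripper_force: 3.0
```

```bash

python3 -m jog '[[[0,-0.0018,0,0.0017,0],[0,-0.0018,0,0.0017,0],[0,-0.0018,0,0.0017,0],[0,-0.0018,0,0.0017,0],[0,0,0,0,0]]]'
python3 -m jog '[[[0,-0.0018,0,0.0017,0],[0,-0.0018,0,0.0017,0],[0,-0.0018,0,0.0017,0],[0,0,0,0,0]]]'
```

```text
time: 17.82
tcp_pos: [0.5064, -0.0688, 0.0509]
orientation: [-2.859, 0.178, -1.235]
wrist_force: [-4.7, -3.4, 7.7]
width: 0.0006
gripper_force: 3.9
time: 18.32
tcp_pos: [0.5069, -0.0684, 0.0439]
orientation: [-2.858, 0.177, -1.236]
wrist_force: [-1.4, -4.5, 7.1]
width: 0.0002
gripper_force: 4.0
```

```bash

python3 -m jog '[[[0,-0.0018,0,0.0017,0],[0,-0.0018,0,0.0017,0],[0,-0.0018,0,0.0017,0],[0,0,0,0,0],[0,0,0,0,0]]]'
python3 -m jog '[[[0,0,0,0,0],[0,0,0,0,0],[0,0,0,0,0],[0,0,0,0,0]]]'
python3 - <<'E'
from h import *
a=env.grab_frame('scene');b=env.grab_frame('top')
save('pr.png',np.hstack([cv2.resize(a[130:290,270:430],(400,400)),cv2.resize(b[90:250,240:400],(400,400))]))
E
```

```text
time: 18.95
tcp_pos: [0.5075, -0.0679, 0.0371]
orientation: [-2.857, 0.177, -1.239]
wrist_force: [-0.4, -3.9, 9.0]
width: 0.0003
gripper_force: 4.1
time: 19.45
tcp_pos: [0.5075, -0.0679, 0.0371]
orientation: [-2.857, 0.177, -1.239]
wrist_force: [0.0, -3.7, 8.5]
width: 0.0004
gripper_force: 4.1
```

View pics/pr.png

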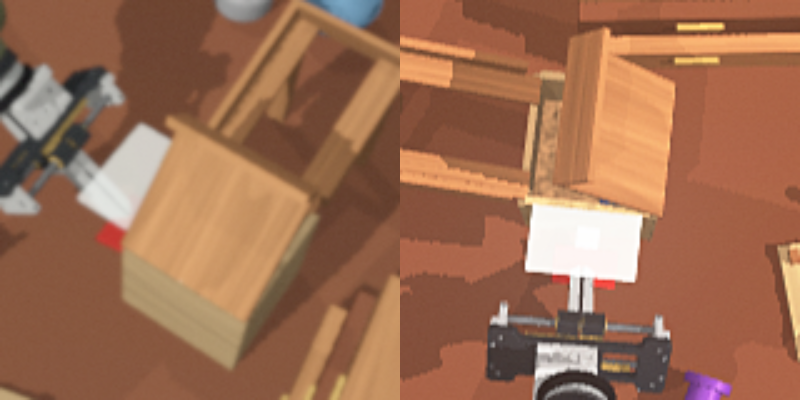

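The lid is raised and the chute is empty: the spool has rolled in, with a glimpse of blue inside at (605,203). I press a little deeper and hold for margin, then check by mask.

```bash

python3 -m jog '[[[0,-0.0014,0,0.0014,0],[0,-0.0014,0,0.0014,0],[0,0,0,0,0],[0,0,0,0,0],[0,0,0,0,0]]]'
python3 -m jog '[[[0,0,0,0,0],[0,0,0,0,0],[0,0,0,0,0],[0,0,0,0,0]]]'
python3 - <<'E'
from h import *
for n,r in(('scene',(130,290,270,430)),('top',(90,215,205,360))):
    a=env.grab_frame(n)[r[0]:r[1],r[2]:r[3]]
    h=cv2.cvtColor(a,cv2.COLOR_RGB2HSV);m=cv2.inRange(h,(100,120,40),(120,255,255));N,L,S,C=cv2.connectedComponentsWithStats(m)
    print(n,[(S[i,4],C[i].round()+[r[2],r[0]]) for i in range(1,N) if S[i,4]>2])
E
```

```text
time: 20.18
tcp_pos: [0.5079, -0.0676, 0.0334]
orientation: [-2.857, 0.177, -1.24]
wrist_force: [2.1, -3.4, 9.1]
width: 0.0006
gripper_force: 4.1
time: 20.68
tcp_pos: [0.5079, -0.0676, 0.0334]
orientation: [-2.857, 0.177, -1.24]
wrist_force: [1.3, -3.6, 10.1]
width: 0.0007
gripper_force: 4.1
scene []
top [(np.int32(4), array([321., 170.]))]
```

```bash

python3 -m jog '[[[0,0.0012,0,-0.0012,0],[0,0.0018,0,-0.0017,0],[0,0.0018,0,-0.0017,0],[0,0.0018,0,-0.0017,0],[0,0.0018,0,-0.0017,0]]]'
python3 -m jog '[[[0,0.0018,0,-0.0017,0],[0,0.0018,0,-0.0017,0],[0,0.0018,0,-0.0017,0],[0,0.0018,0,-0.0017,0],[0,0.0015,0,-0.0014,0]]]'
python3 -m jog '[[[0,0.0012,0,-0.0012,0],[0,0.0012,0,-0.0012,0],[0,0.0012,0,-0.0012,0],[0,0.0012,0,-0.0012,0],[0,0.0012,0,-0.0012,0]]]'
python3 -m jog '[[[0,0.0015,0,-0.0014,0],[0,0.0015,0,-0.0014,0],[0,0.0015,0,-0.0014,0],[0,0,0,0,0]]]'
```

```text
time: 21.4
tcp_pos: [0.5064, -0.0678, 0.0438]
orientation: [-2.859, 0.176, -1.234]
wrist_force: [-5.0, 1.7, 6.4]
width: 0.0007
gripper_force: 3.9
time: 22.02
tcp_pos: [0.5062, -0.0684, 0.0556]
orientation: [-2.859, 0.175, -1.234]
wrist_force: [-6.4, 3.2, 7.6]
width: 0.0009
gripper_force: 3.6
time: 22.65
tcp_pos: [0.5065, -0.0689, 0.0645]
orientation: [-2.858, 0.175, -1.236]
wrist_force: [-0.7, 3.8, 6.3]
width: 0.0006
gripper_force: 3.1
time: 23.15
tcp_pos: [0.506, -0.0697, 0.07]
orientation: [-2.859, 0.176, -1.233]
wrist_force: [-0.4, -0.6, -0.8]
width: 0.0004
gripper_force: 0.0
```

```bash

python3 -m jog '[[[0,-0.008,0,-0.009,0],[0,-0.008,0,-0.009,0],[0,-0.008,0,-0.009,0],[0,-0.008,0,-0.009,0],[0,-0.008,0,-0.009,0]]]'
python3 -m jog '[[[0,0,0,-0.01,0],[0,0,0,-0.01,0],[0,0,0,-0.01,0],[0,0,0,0,0],[0,0,0,0,0]]]'
python3 - <<'E'
from h import *
a=env.grab_frame('top');b=np.load('t.npy');d=np.abs(a.astype(int)-b).sum(2)
print('lid',d[115:168,292:345].mean(),'board frac',(d[108:172,285:298]>90).mean(),'noise',d[60:100,320:400].mean())
print('tin',d[195:222,160:192].mean(),'bowl',d[145:188,145:188].mean(),'thimble',d[163:176,401:414].mean())
for n,r,ref in(('scene',(130,290,270,430),np.load('s.npy')),('top',(90,215,205,360),b)):
    x=env.grab_frame(n);dd=np.abs(x.astype(int)-ref).sum(2)
    x=x[r[0]:r[1],r[2]:r[3]]
    m=cv2.inRange(cv2.cvtColor(x,cv2.COLOR_RGB2HSV),(100,120,40),(120,255,255));print(n,'blue',m.sum()/255, 'lid diff',dd[195:240,345:385].mean() if n=='scene' else '')
print('purple/big',d[240:285,340:375].mean(),d[198:255,442:514].mean()); go(0.45,0,.1)
E
```

```text
time: 23.78
tcp_pos: [0.4452, -0.064, 0.072]
orientation: [-2.859, 0.176, -1.233]
wrist_force: [0.6, -0.0, 0.3]
width: 0.0001
gripper_force: 0.0
time: 24.4
tcp_pos: [0.4244, -0.0634, 0.0925]
orientation: [-2.859, 0.176, -1.234]
wrist_force: [0.9, 0.2, -0.5]
width: 0.0002
gripper_force: 0.0
lid 11.762192951228196 board frac 0.0 noise 11.1465625
tin 6.47337962962963 bowl 11.757706868577609 thimble 18.035502958579883
scene blue 0.0 lid diff 11.036111111111111
top blue 0.0 lid diff 
purple/big 66.21206349206349 17.95882066276803
t 24.55 tcp [ 0.4243 -0.0632  0.0923] head -9.39 zaxis [ 0.726 -0.024 -0.687] shift mm [ 16.  -65.8  11.8] turn None w 0.0006110354143248832 F [-0.2 -0.6 -0.1]
```

```bash
python3 - <<'E'
from h import *
def c(im,lo,hi):
    m=cv2.inRange(cv2.cvtColor(im,cv2.COLOR_RGB2HSV),lo,hi);y,x=np.nonzero(m);return len(x),x.mean().round(1),y.mean().round(1)
for n,f in(('scene','s.npy'),('top','t.npy')):
    for im in(np.load(f),env.grab_frame(n)):
        print(n,'purple',c(im,(130,120,40),(160,255,255)),'yellow',c(im[150:340,280:430],(24,180,120),(34,255,255)))
E
```

```text
scene purple (602, np.float64(244.6), np.float64(223.0)) yellow (0, np.float64(nan), np.float64(nan))
scene purple (606, np.float64(244.6), np.float64(223.0)) yellow (0, np.float64(nan), np.float64(nan))
top purple (586, np.float64(356.3), np.float64(260.9)) yellow (0, np.float64(nan), np.float64(nan))
top purple (518, np.float64(357.1), np.float64(259.8)) yellow (0, np.float64(nan), np.float64(nan))<stdin>:3: RuntimeWarning: Mean of empty slice.
  ret = ret.dtype.type(ret / rcount)
```

Nothing else moved: the purple spool's top-view change is only the arm covering part of it. The lid matches its shut picture and the spool is inside, so I hand in.

```bash
python3 -c "
from workcell import env
print(env.finish_job())"
```

```text
the job is handed in; nothing more can be done
None
```

The spool is in the bin, the lid was eased shut, nothing else was seen to move, and the job was handed in at about 25 s on the robot's clock; the hand-in returned no verdict.

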